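Start the analyser's wash line from its control boxes

ROBOT

A 6-joint arm with a two-finger parallel gripper is mounted at the origin on a cart in front of the work surface, level with it; the furniture and walls round the work are solid. World frame = base frame: x ahead of the robot, y to its left, z up, the work surface at z = 0. Lengths are in m, angles in rad, forces in N, time in s.
With the tool pointing down it reaches from about 0.35 to 0.975 m from the base axis. Payload 4.9 kg.
Tool frame: the origin (TCP) lies at the very end of the fingers, on their centre line; the grasp point (between the pads) lies 19 mm behind it; x points along the fingers, z is the direction in which the jaws open and shut, and the axes are right-handed (so a half turn about x gives the same grasp; the last joint's range is limited). The gripper opens to 85 mm and grips with 20 to 120 N. Pads are 22 mm wide; open, the fingers measure 114 mm over their backs; the gripper's body (76 mm by 85 mm) begins 54 mm behind the grasp point. The pads swing forward as they close: fully open they stand 13 mm farther back than shut.
Start: joints at [-1.278, 0.053, 1.613, -0, 1.476, -0.119], TCP at [0.25, -0.573, 0.2] pointing down, gripper open.
Joint ranges: [-3.01, 3.01], [-1.01, 2.22], [0.06, 2.58], [-1.02, 4.17], [0.09, 2.62], [-3.14, 3.14]. Speed limits (rad/s): [2.57, 2.57, 3.14, 3.14, 3.14, 3.14].

INTERFACE

Orientations are given as a unit quaternion [w, x, y, z].
In Python, from plant import manip, vision, job gives the robot as it stands.
- The arm moves only by the tool servo_tool, never from a script. Its arguments are lists of equal length, an entry for each row: "twist": the turn, a rotation vector about the world's x, y, z in rad, a list of three; "xyz": the shift along the world's x, y, z in cm, a list of three; "fingers": the opening, from 0 (shut) to 1 (fully open). In form: {"twist": [[wx, wy, wz], ...], "xyz": [[x, y, z], ...], "fingers": [fingers, ...]}. A call has 1 to 8 rows; each row shifts and turns the commanded pose from where the row before left it; what a row does not reach is not made up. A row lasts 1/8 s, in which the tool goes at most 62.5 mm and 10.7 degrees, less where a joint would pass 70% of its speed; a pose out of reach is approached as far as the arm can. A call with a gripper value outside its range is refused whole. The fingers move at their own pace and stop on an object; the grip force is fixed at half the most. Time passes only in rows, so rows that do not move let the fingers close. It gives the time, the measured TCP pose, the force and the opening at its end, in the units of the state.
- manip.state(): the state, without advancing time (a new reading comes with each control period).
- vision.grab_frame(name): name is "scene" or "top" or "wrist"; returns the picture (480x640x3 uint8, red, green, blue); there is no depth.
- vision.get_calibration(name): a dict with "camera_matrix" (3x3 intrinsics, pixels), "k1" (the pictures are not rectified: a ray, as slopes to the right and down, at radius r is drawn at 1 + k1 r^2 times it, then the intrinsics apply), "origin" and "orientation" of the camera in the world; the wrist camera has in their place "mount" (4x4, takes a point from camera to tool coordinates, whose origin is the TCP and whose axes are the tool frame's). Camera axes: x right, y up, looking along -z (the intrinsics and any distortion apply to the point x, -y, -z); pixel columns grow to the right and rows downward; lengths in m; the calibration is good to about 2 mm. A picture is of the moment at which its call begins: read the wrist's pose just before it. get_calibration takes no time and is no camera call.
- job.job_done(): hands the job in, once; it reports no verdict.
Trained networks look in the newest picture that a camera, given by its name, has taken for a name from the list of things; names that differ only in an ending like _2 or _b are one class to them, and where a whole thing is asked for, a point or a joint stands for the part that bears it (a point fixed in the world has none). Each returns a list of dicts, best first, with "score" (0 to 1); they miss things now and then, are a little off and sometimes report something else, mostly with a low value. They report only what shows in the picture. A call takes as long as a camera call. They do not tell look-alikes from the thing itself.
- vision.spot_in(camera, label): "extent" ([centre column, centre row, width, height] in pixels, round what is visible of it).
The state is a dict: "time": time; "joint_pos": joint angles; "joint_vel": joint speeds; "joint_efforts": joint torques, N m; "tool_pos": TCP position; "tool_rot": TCP orientation; "contact_force": force on the tool from outside, world axes, zero at the start; "ft_torque": the same for the moment, N m; "gripper_width": opening from 0.0 (shut) to 1.0 (fully open).
Only numpy, scipy, OpenCV 4.12 (cv2) and the standard library are available. Lean on these libraries where they do the work, as an engineer would, in place of code of your own. Each camera call takes 0.05 s, during which the arm holds its last target.

TASK

Start the analyser's wash line by pressing with the fingertips, in this order: press the raised end of the rocker switch down to on, push the round key fully in, push the square key fully in (those three stay as pushed), then press the long bar key fully in and keep holding it: the program finishes with the fingers still holding the bar down. Press none before its turn. Only press: lift nothing, leave the boxes standing where they are, and do not disturb the things around them.

Things in the scene. Friction and masses are not known exactly. Their poses are not given: they have to be found in the camera images.
- rocker_box: Loose control box (about 0.6 kg) with the rocker switch. Grey housing 76 x 62 mm, its top 44 mm above the counter, rubber feet; origin at the centre of its underside, z up, x along the 76 mm side away from the robot at yaw 0 (yaw within about 0.4 either way).
- round_box: Loose control box (about 0.6 kg) with the round key. Grey housing 76 x 62 mm, its top 44 mm above the counter, rubber feet; origin at the centre of its underside, z up, x along the 76 mm side away from the robot at yaw 0 (yaw within about 0.4 either way).
- square_box: Loose control box (about 0.6 kg) with the square key. Grey housing 76 x 62 mm, its top 44 mm above the counter, rubber feet; origin at the centre of its underside, z up, x along the 76 mm side away from the robot at yaw 0 (yaw within about 0.4 either way).
- bar_box: Loose control box (about 0.6 kg) with the long bar key. Grey housing 76 x 62 mm, its top 44 mm above the counter, rubber feet; origin at the centre of its underside, z up, x along the 76 mm side away from the robot at yaw 0 (yaw within about 0.4 either way).
- rocker_raised (a point): point to press on the rocker: top of its raised half, 22 mm out from the pivot towards the box's -x side, about 62 mm above the counter while off. The white rocker is V-shaped, 26 mm wide, two halves of 32 mm; the pivot crosses the middle of its box. Off: the half at the box's -x side is raised, the other level. On: the pressed half lies level, its top 54 mm above the counter. It moves with the rocker.
- rocker (a joint): rocker angle: 0 rad off, 0.4 rad on (stop). Needs about 3 N straight down at rocker_raised; stays where it is left.
- round_key_top (a point): centre of the top face of the white round key, 32 mm across, 58 mm above the counter while up (14 mm above the housing); the black rim round it is only 3 mm high. It moves with the key.
- round_key (a joint): round key; travel 0 (up, as at the start) to 0.007 m (fully in). Moves against about 3 N of steady friction to a hard stop and has no return spring: it stays where it was pushed.
- square_key_top (a point): centre of the top face of the white square key, 30 x 30 mm, 58 mm above the counter while up (14 mm above the housing); the black rim round it is only 3 mm high. It moves with the key.
- square_key (a joint): square key; travel 0 (up, as at the start) to 0.007 m (fully in). Moves against about 3 N of steady friction to a hard stop and has no return spring: it stays where it was pushed.
- bar_key_top (a point): centre of the top face of the white long bar key, 22 mm along its box's x by 50 mm along y, 58 mm above the counter while up (14 mm above the housing); the black rim round it is only 3 mm high. It moves with the key.
- bar_key (a joint): bar key; travel 0 (up) to 0.007 m (fully in, hard stop). Spring return: about 2 N to start it, 4.6 N at the stop; it comes up again when let go.
- small_vial_a: bystander: loose white capped vial, 24 mm across, 44 mm tall; origin at its foot
- small_vial_b: bystander: another such vial, 24 mm across, 44 mm tall; origin at its foot
- amber_bottle: bystander: loose amber bottle with black cap, 32 mm across, 75 mm tall; origin at its foot
- timer: bystander: bench timer, 66 x 66 x 20 mm, not part of the job; origin under its centre
- carton: bystander: small white carton, 62 x 90 x 50 mm; origin under its centre
There are look-alikes about, which are no part of the job. What is shaped like the bar_box but green or orange is not meant.

How it is judged:
On the way, in this order (a step that is already met when the one before it is completed fails the run):
1. rocker switched on by the fingers (value of joint rocker above 0.32 rad and contact force between the fingers and rocker_box above 0.3 N), for 0.05 s.
2. round key pushed in by the fingers (value of joint round_key above 0.0055 m and contact force between the fingers and round_box above 0.3 N), for 0.05 s.
3. square key pushed in by the fingers (value of joint square_key above 0.0055 m and contact force between the fingers and square_box above 0.3 N), for 0.05 s.
4. bar key held in by the fingers (value of joint bar_key above 0.0055 m and contact force between the fingers and bar_box above 1 N), for 0.2 s.
At the end, for the whole second after the job is handed in: Rocker beyond 0.32 rad, round and square keys in by more than 5.5 mm, the bar key held in by more than 5.5 mm with the fingers pressing on it (over 1 N); every box standing on the counter within 30 mm of its first place (all of step 4 and value of joint rocker above 0.32 rad and value of joint each of round_key, square_key above 0.0055 m and distance of each of rocker_box, round_box, square_box, bar_box from where it was at the start of the episode below 0.03 m and height (world z) of each of rocker_box, round_box, square_box, bar_box below 0.008 m); the arm keeps its last pose, push and grip.
It fails at once if the round key pushed (over 3 mm) before the rocker is on (value of joint round_key above 0.003 m and value of joint rocker below 0.32 rad).
It fails at once if the square key pushed (over 3 mm) before the round key is in (value of joint square_key above 0.003 m and value of joint round_key below 0.0055 m).
It fails at once if the bar key pushed (over 3 mm) before the square key is in (value of joint bar_key above 0.003 m and value of joint square_key below 0.0055 m).
It fails at once if a control box lifted (over 12 mm), tipped (over 0.25 rad) or shoved (over 30 mm) (height (world z) of any of rocker_box, round_box, square_box, bar_box above 0.012 m or angle between any of rocker_box, round_box, square_box, bar_box's own z axis and vertical above 0.25 rad or distance of any of rocker_box, round_box, square_box, bar_box from where it was at the start of the episode above 0.03 m).
It fails at once if a bystander lifted or shifted (over 30 mm) or tipped (over 0.5 rad) (distance of any of small_vial_a, amber_bottle, small_vial_b, timer, carton from where it was at the start of the episode above 0.03 m or angle between any of small_vial_a, amber_bottle, small_vial_b, timer, carton's own z axis and vertical above 0.5 rad).
It also fails if it takes over 64 s, if anything falls off the work surface, if the arm or the gripper's body presses on something with over 40 N, if the wrist force passes 120 N, or if a joint passes its speed limit or range.

## Working session

There is one attempt and no reset: what is moved stays moved. The work goes in short steps, Python scripts to look and compute and a tool call to move; the robot and the scene stay as the last step left them, time stands still between calls to the robot, and variables do not carry over. Pictures are saved under pics/ and viewed, and the job is handed in when it is done.

Besides the shell and the picture viewer there is one more tool, called after "Call:" as name(argument=value, ...) on one line, values as JSON. servo_tool: Moves the arm, as the interface text tells. Its arguments: {"type":"object","properties":{"twist":{"type":"array","items":{"type":"array","items":{"type":"number"}}},"xyz":{"type":"array","items":{"type":"array","items":{"type":"number"}}},"fingers":{"type":"array","items":{"type":"number"}}},"required":["twist","xyz","fingers"]}

```bash
mkdir -p pics; ls; python3 - <<'E'
from plant import manip, vision, job
import cv2
for n in ("scene","top"):
    im=vision.grab_frame(n); cv2.imwrite(f"pics/{n}0.png",im[:,:,::-1]); c=vision.get_calibration(n); print(n,c)
    for l in ("rocker_box","round_box","square_box","bar_box","rocker_raised","round_key","square_key","bar_key"):
        print(l,[( [round(v) for v in d["extent"]],round(d["score"],2)) for d in vision.spot_in(n,l)][:4])
print(vision.get_calibration("wrist"))
print(manip.state())
E
```

```text
pics
scene {'camera_matrix': array([[440.98526546,   0.        , 319.77231605],
       [  0.        , 440.98526546, 233.09486922],
       [  0.        ,   0.        ,   1.        ]]), 'k1': -0.009197805771746366, 'origin': array([0.10498765, 0.64946706, 0.70318952]), 'orientation': array([-0.34447542, -0.14552474,  0.38494431,  0.84378736])}
rocker_box [([314, 305, 47, 41], 0.81)]
round_box [([248, 290, 41, 47], 0.95)]
square_box [([315, 305, 45, 44], 0.74), ([316, 294, 29, 24], 0.63), ([248, 277, 22, 18], 0.24)]
bar_box [([380, 255, 44, 43], 0.82), ([189, 387, 51, 46], 0.69), ([260, 233, 42, 34], 0.66)]
rocker_raised [([409, 218, 32, 23], 0.67), ([315, 294, 29, 20], 0.58), ([313, 304, 44, 43], 0.29)]
round_key [([249, 278, 18, 15], 0.62), ([382, 247, 23, 18], 0.51)]
square_key [([243, 338, 24, 22], 0.77), ([286, 258, 10, 16], 0.65)]
bar_key [([184, 381, 17, 36], 0.88), ([383, 246, 22, 15], 0.83), ([261, 221, 15, 19], 0.65)]
top {'camera_matrix': array([[503.58735598,   0.        , 320.18767401],
       [  0.        , 503.58735598, 236.57042352],
       [  0.        ,   0.        ,  
[... 1273 characters left out ...]
.00000000e+00]])}
{'time': 0.9, 'joint_pos': array([-1.27804207e+00,  5.26819074e-02,  1.61289423e+00, -2.29046675e-05,
        1.47599010e+00, -1.18985944e-01]), 'joint_vel': array([ 0.00176434,  0.00020279, -0.00038147,  0.00031348, -0.00019178,
        0.00065433]), 'joint_efforts': array([-2.67814641e-03, -3.93681443e+01, -3.70471072e+01, -3.22187207e-04,
        3.53124369e-04, -1.39865676e-05]), 'tool_pos': array([ 0.25012591, -0.57275233,  0.19951826]), 'tool_rot': array([ 0.59165362,  0.38721944,  0.59164968, -0.3872438 ]), 'contact_force': array([-0.66770338, -0.52733539, -0.06234895]), 'ft_torque': array([ 0.02646291,  0.04639564, -0.01358818]), 'gripper_width': 0.9975762799458797}
```

View pics/scene0.png

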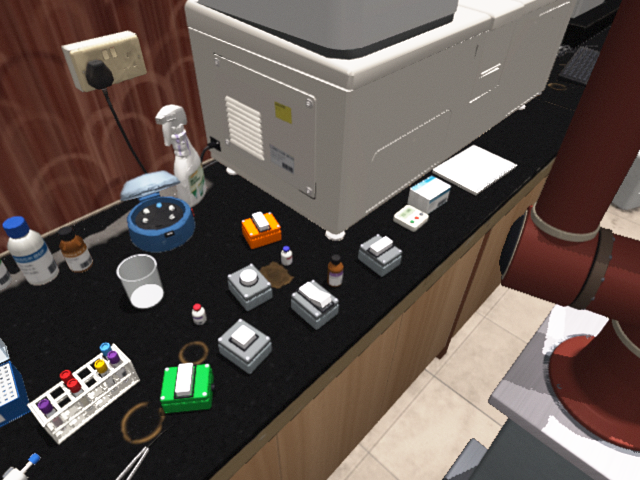

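View pics/top0.png

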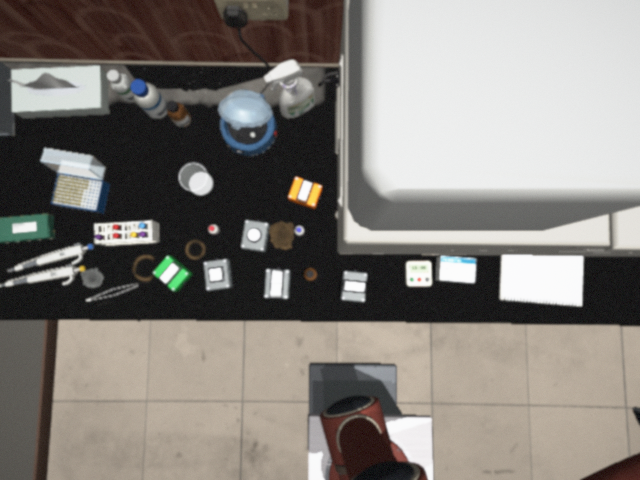

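```bash
python3 - <<'E'
import cv2
t=cv2.imread("pics/top0.png")[160:340,150:400]
cv2.imwrite("pics/top0z.png",cv2.resize(t,None,fx=3.2,fy=3.2,interpolation=cv2.INTER_CUBIC))
t=cv2.imread("pics/scene0.png")[190:430,150:450]
cv2.imwrite("pics/scene0z.png",cv2.resize(t,None,fx=2.5,fy=2.5,interpolation=cv2.INTER_CUBIC))
E
```

```text
(no output)
```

View pics/top0z.png

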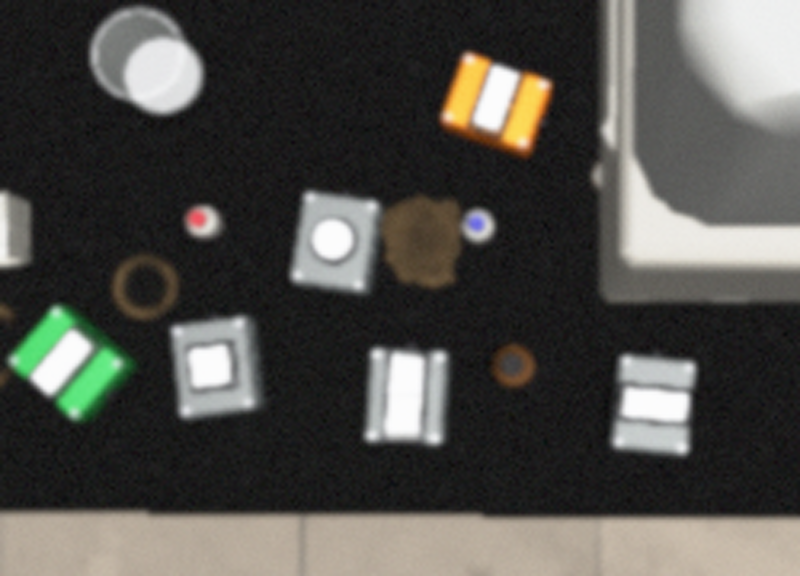

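View pics/scene0z.png

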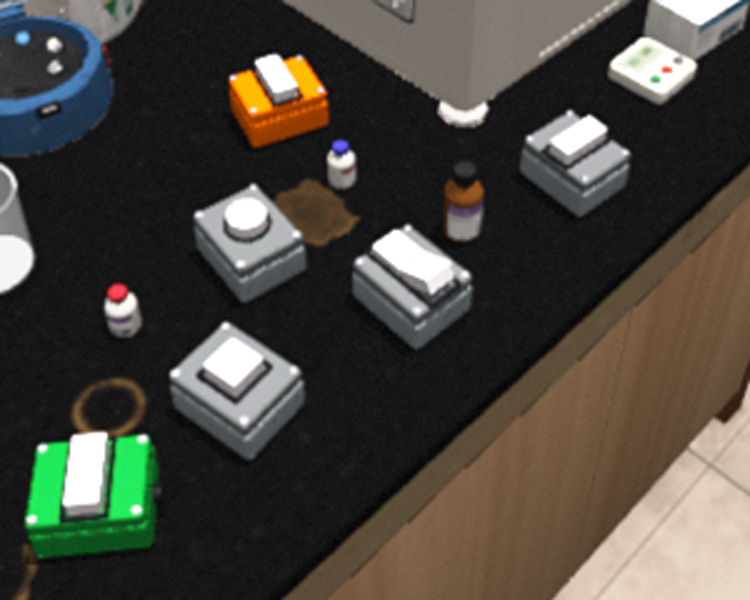

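```bash
cat > h.py <<'E'
import numpy as np, cv2
from scipy.spatial.transform import Rotation as R
from plant import manip, vision, job
def q2R(q): return R.from_quat([q[1],q[2],q[3],q[0]]).as_matrix()
def cam(n,st=None):
    c=vision.get_calibration(n); K=c["camera_matrix"];k1=c["k1"]
    if n=="wrist":
        st=st or manip.state(); T=np.eye(4);T[:3,:3]=q2R(st["tool_rot"]);T[:3,3]=st["tool_pos"]
        T=T@c["mount"]; return K,k1,T[:3,3],T[:3,:3]
    return K,k1,np.array(c["origin"]),q2R(c["orientation"])
def back(C,u,v,z):
    K,k1,o,Rm=C
    xd=(u-K[0,2])/K[0,0]; yd=(v-K[1,2])/K[1,1]; x,y=xd,yd
    for _ in range(20):
        s=1+k1*(x*x+y*y); x,y=xd/s,yd/s
    d=Rm@np.array([x,-y,-1]); return o+d*(z-o[2])/d[2]
def proj(C,p):
    K,k1,o,Rm=C; q=Rm.T@(np.array(p)-o); x,y=q[0]/-q[2],-q[1]/-q[2]; s=1+k1*(x*x+y*y)
    return np.array([K[0,0]*x*s+K[0,2],K[1,1]*y*s+K[1,2]])
E
python3 - <<'E'
from h import *
st=manip.state(); print(q2R(st["tool_rot"]).round(3))
C=cam("top"); im=cv2.imread("pics/top0.png")
g=cv2.cvtColor(im,cv2.COLOR_BGR2GRAY); hsv=cv2.cvtColor(im,cv2.COLOR_BGR2HSV)
print(C[2])
for n,(u,v) in dict(rocker=(277,283),round=(255,236),square=(217,275),bar=(354,286)).items():
    m=np.zeros_like(g); m[v-24:v+25,u-24:u+25]=1
    w=((g>215)&(m>0)).astype(np.uint8)
    k,l,s,c=cv2.connectedComponentsWithStats(w); i=1+np.argmax(s[1:,4])
    key=c[i]
    b=((g>90)&(hsv[:,:,1]<60)&(m>0)).astype(np.uint8)
    b=cv2.morphologyEx(b,cv2.MORPH_CLOSE,np.ones((5,5)))
    k,l,s2,c2=cv2.connectedComponentsWithStats(b); j=1+np.argmax(s2[1:,4])
    cn,_=cv2.findContours((l==j).astype(np.uint8),0,1); r=cv2.minAreaRect(cn[0]); bx=cv2.boxPoints(r)
    W=np.array([back(C,*p,0.044) for p in bx])
    e=W[1]-W[0];f=W[2]-W[1]
    L=max((e,f),key=np.linalg.norm); 
    print(n,"keypx",key.round(1),"key",back(C,*key,0.058 if n!="rocker" else .054).round(4),"boxpx",np.round(r[0],1),"box",W.mean(0).round(4),np.linalg.norm(e).round(3),np.linalg.norm(f).round(3),"yaw",np.arctan(L[1]/L[0]).round(3))
for n,p in dict(amber=(311,274),timer=(419,273),carton=(458,269),analyserbase=(340,252),counter=(340,320),red=(213,229),blue=(300,230)).items(): print(n,back(C,*p,0.0).round(3))
E
```

```text
[[-0.     0.916  0.4  ]
 [-0.     0.4   -0.916]
 [-1.    -0.     0.   ]]
[0.48544042 0.12939377 1.35473556]
rocker keypx [276.  283.3] key [0.4915 0.2464 0.054 ] boxpx [276.6 283.1] box [0.4921 0.2455 0.044 ] 0.075 0.064 yaw -0.03
round keypx [253.3 234.2] key [0.6173 0.3068 0.058 ] boxpx [254.5 235.1] box [0.6164 0.3056 0.044 ] 0.077 0.065 yaw -0.125
square keypx [215.1 274. ] key [0.514  0.4024 0.058 ] boxpx [216.9 274.3] box [0.5137 0.4007 0.044 ] 0.065 0.077 yaw 0.144
bar keypx [354.4 286. ] key [0.4862 0.0451 0.058 ] boxpx [354.  286.1] box [0.4861 0.0452 0.044 ] 0.078 0.063 yaw -0.087
amber [0.517 0.158 0.   ]
timer [ 0.523 -0.131  0.   ]
carton [ 0.534 -0.235  0.   ]
analyserbase [0.577 0.08  0.   ]
counter [0.396 0.079 0.   ]
red [0.636 0.424 0.   ]
blue [0.636 0.189 0.   ]
```

Call:
servo_tool(twist=[[0,0,0.145],[0,0,0.145],[0,0,0.145],[0,0,0.145],[0,0,0.145],[0,0,0.145],[0,0,0.145],[0,0,0.145]], xyz=[[1.4,5.1,0],[1.4,5.1,0],[1.4,5.1,0],[1.4,5.1,0],[1.4,5.1,0],[1.4,5.1,0],[1.4,5.1,0],[1.4,5.1,0]], fingers=[0,0,0,0,0,0,0,0])

```text
time: 1.9
tool_pos: [0.3624, -0.1632, 0.1998]
tool_rot: [0.707, -0.002, 0.707, 0.002]
contact_force: [0.2, 0.0, 0.1]
gripper_width: -0.003
```

```bash
python3 - <<'E'
from h import *
C=cam("scene"); im=cv2.imread("pics/scene0.png")
B=dict(rocker=((.4921,.2455),-.03),round=((.6164,.3056),-.125),square=((.5137,.4007),.144),bar=((.4861,.0452),-.087))
for n,(c,y) in B.items():
    for sx in(-1,1):
        for sy in(-1,1):
            p=[c[0]+np.cos(y)*sx*.038-np.sin(y)*sy*.031,c[1]+np.sin(y)*sx*.038+np.cos(y)*sy*.031,.044]
            cv2.circle(im,tuple(int(round(v*16)) for v in proj(C,p)),24,(0,0,255),-1,shift=4)
    cv2.circle(im,tuple(int(round(v*16)) for v in proj(C,[*c,.058])),24,(255,0,0),-1,shift=4)
t=im[190:430,150:450]
cv2.imwrite("pics/chk.png",cv2.resize(t,None,fx=2.5,fy=2.5,interpolation=cv2.INTER_CUBIC))
E
```

```text
(no output)
```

View pics/chk.png

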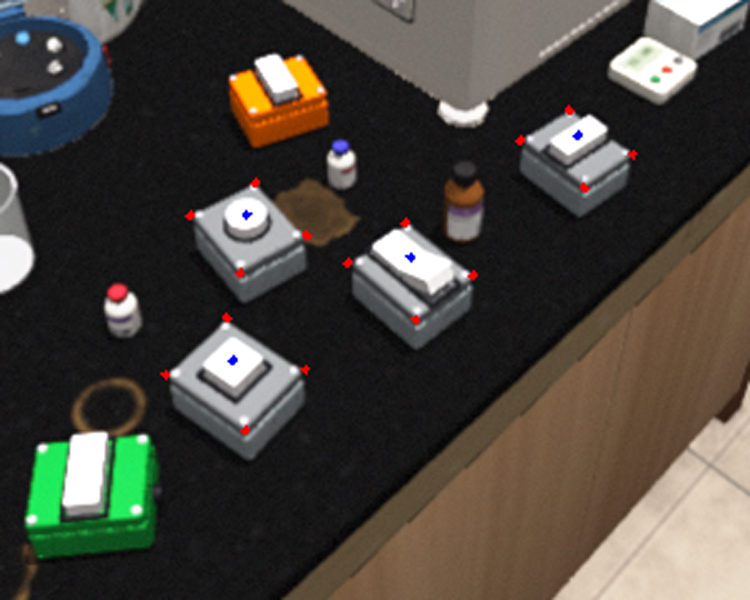

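Call:
servo_tool(twist=[[0,0,0],[0,0,0],[0,0,0],[0,0,0],[0,0,0],[0,0,0],[0,0,0],[0,0,0]], xyz=[[1.3,5.1,0],[1.4,5.1,0],[1.3,5.1,0],[1.4,5.2,0],[1.3,5.1,0],[1.4,5.1,0],[1.3,5.1,-3],[1.4,5.1,-5]], fingers=[0,0,0,0,0,0,0,0])

```text
time: 2.9
tool_pos: [0.4699, 0.2397, 0.1278]
tool_rot: [0.709, -0.0, 0.705, 0.001]
contact_force: [1.1, -0.7, 0.9]
gripper_width: -0.002
```

```bash
python3 - <<'E'
from h import *
st=manip.state(); print(st["tool_pos"])
im=vision.grab_frame("wrist"); C=cam("wrist",st); im=im[:,:,::-1].copy()
B=dict(rocker=((.4921,.2455),-.03),round=((.6164,.3056),-.125),square=((.5137,.4007),.144))
for n,(c,y) in B.items():
    for sx in(-1,1):
        for sy in(-1,1):
            p=[c[0]+np.cos(y)*sx*.038-np.sin(y)*sy*.031,c[1]+np.sin(y)*sx*.038+np.cos(y)*sy*.031,.044]
            cv2.circle(im,tuple(int(round(v)) for v in proj(C,p)),2,(0,0,255),-1)
    cv2.circle(im,tuple(int(round(v)) for v in proj(C,[*c,.054])),2,(255,0,0),-1)
cv2.circle(im,tuple(int(round(v)) for v in proj(C,[.471,.246,.062])),3,(0,255,0),-1)
cv2.imwrite("pics/w1.png",im)
E
```

```text
[0.46992583 0.23968175 0.12783435]
```

View pics/w1.png

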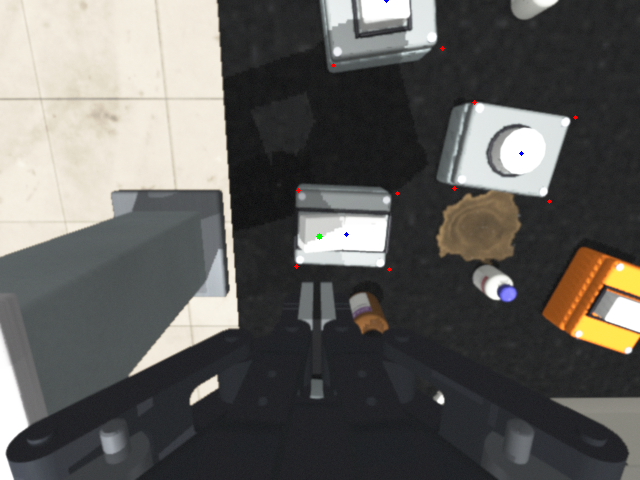

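```bash
cat > ov.py <<'E'
from h import *
import sys
B=dict(rocker=((.4921,.2455),-.03),round=((.6164,.3056),-.125),square=((.5137,.4007),.144),bar=((.4861,.0452),-.087))
def run(name):
    vision.grab_frame("wrist"); vision.grab_frame("wrist")
    st=manip.state(); print(st["tool_pos"],st["contact_force"])
    im=vision.grab_frame("wrist"); C=cam("wrist",st); im=im[:,:,::-1].copy()
    cv2.imwrite("pics/raw_"+name,im)
    for n,(c,y) in B.items():
        for sx in(-1,1):
            for sy in(-1,1):
                p=[c[0]+np.cos(y)*sx*.038-np.sin(y)*sy*.031,c[1]+np.sin(y)*sx*.038+np.cos(y)*sy*.031,.044]
                cv2.circle(im,tuple(int(round(v)) for v in proj(C,p)),2,(0,0,255),-1)
        cv2.circle(im,tuple(int(round(v)) for v in proj(C,[*c,.054 if n=="rocker" else .058])),2,(255,0,0),-1)
    cv2.imwrite("pics/"+name,im)
run(sys.argv[1])
E
python3 ov.py w2.png
```

```text
[0.46589181 0.23776474 0.12288162] [ 0.35847401 -0.10983565  0.2427009 ]
```

View pics/w2.png

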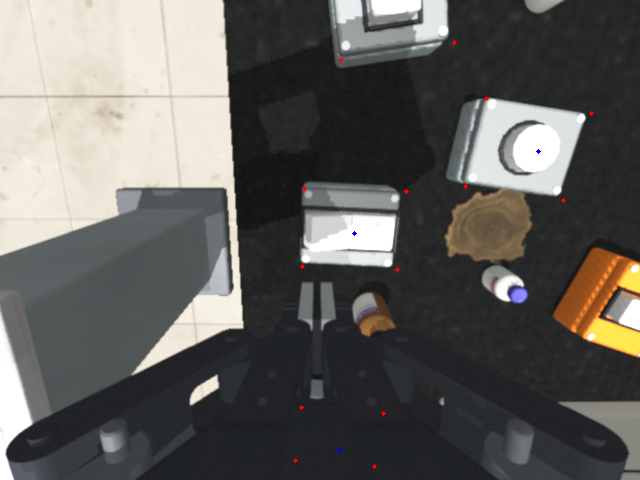

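Call:
servo_tool(twist=[[0,0,0],[0,0,0],[0,0,0],[0,0,0]], xyz=[[0.3,0.9,-2.4],[0,0,-2.4],[0,0,-0.4],[0,0,0]], fingers=[0,0,0,0])

```text
time: 3.6
tool_pos: [0.4722, 0.2456, 0.0763]
tool_rot: [0.708, 0.0, 0.706, 0.0]
contact_force: [0.0, 0.2, -0.1]
gripper_width: 0.003
```

Call:
servo_tool(twist=[[0,0,0],[0,0,0],[0,0,0],[0,0,0]], xyz=[[0,0,-0.4],[0,0,-0.4],[0,0,-0.4],[0,0,-0.2]], fingers=[0,0,0,0])

```text
time: 4.1
tool_pos: [0.4709, 0.246, 0.0601]
tool_rot: [0.707, -0.0, 0.707, 0.0]
contact_force: [-0.0, -0.2, -0.4]
gripper_width: -0.001
```

Call:
servo_tool(twist=[[0,0,0],[0,0,0],[0,0,0],[0,0,0]], xyz=[[-0.2,0.1,-0.2],[0,0,-0.2],[0,0,-0.2],[0,0,0]], fingers=[0,0,0,0])

```text
time: 4.6
tool_pos: [0.469, 0.247, 0.0544]
tool_rot: [0.707, -0.0, 0.707, 0.0]
contact_force: [-0.7, 0.3, 0.1]
gripper_width: 0.001
```

```bash
python3 - <<'E'
from h import *
im=vision.grab_frame("scene")[:,:,::-1]; cv2.imwrite("pics/s2.png",cv2.resize(im[220:380,220:420],None,fx=3.6,fy=3.6,interpolation=cv2.INTER_CUBIC))
st=manip.state();print(st["tool_pos"],st["contact_force"])
im=vision.grab_frame("wrist")[:,:,::-1]; cv2.imwrite("pics/w3.png",im)
E
```

```text
[0.46915225 0.24706863 0.05451533] [ 0.00657028 -0.43396686  0.36247195]
```

View pics/s2.png

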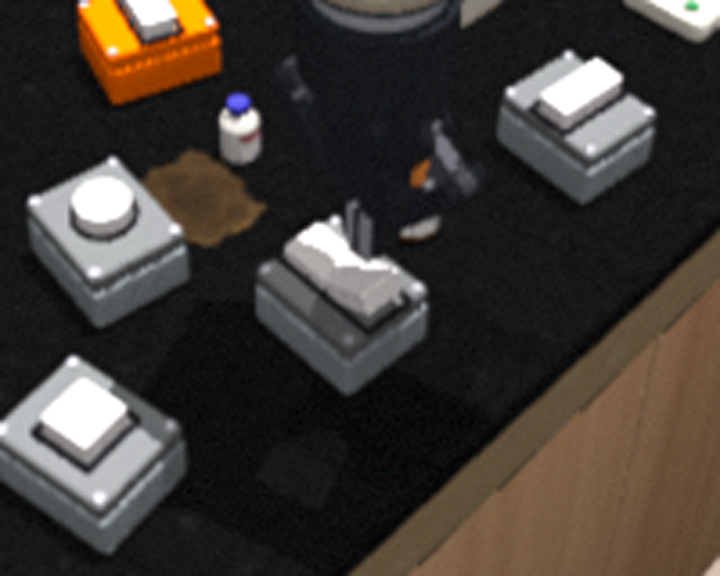

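View pics/w3.png

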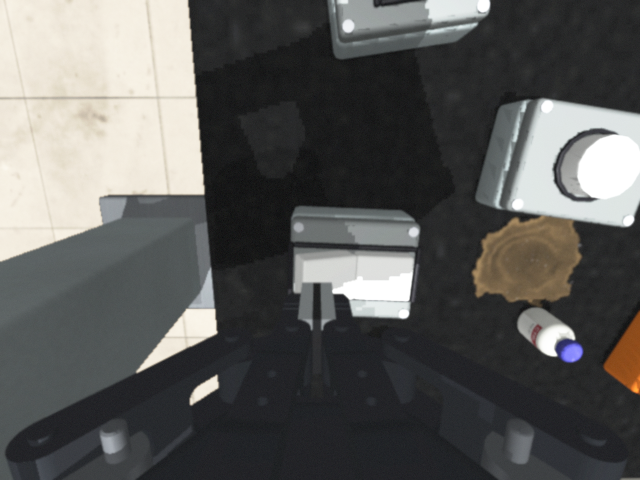

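```bash
python3 - <<'E'
from h import *
C=cam("wrist"); st=manip.state(); p=st["tool_pos"]
for d in ([0,0,0],[0,.011,0],[0,-.011,0],[.022,0,0]): print(d,proj(C,p+np.array(d)))
for q in ([.4921,.2455,.054],[.4921,.2455+.013,.054],[.4921,.2455-.013,.054]): print(proj(C,q))
print(C[2], q2R(st["tool_rot"]).round(3))
im=cv2.imread("pics/w3.png")[180:380,220:460]; cv2.imwrite("pics/w3z.png",cv2.resize(im,None,fx=3,fy=3,interpolation=cv2.INTER_CUBIC))
E
```

```text
[0, 0, 0] [318.15857485 276.61146233]
[0, 0.011, 0] [318.24403771 257.77706719]
[0, -0.011, 0] [318.07570671 294.8523414 ]
[0.022, 0, 0] [357.78617341 276.70671663]
[359.15234819 278.95385181]
[360.03531539 256.79868249]
[358.2988035  300.29033961]
[0.46798986 0.31586599 0.22909689] [[ 0.    -0.001  1.   ]
 [-0.     1.     0.001]
 [-1.    -0.     0.   ]]
```

View pics/w3z.png

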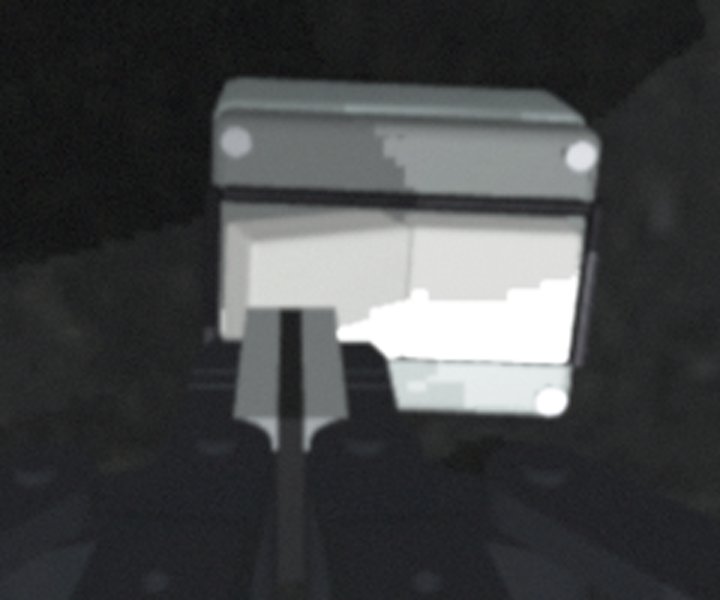

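```bash
python3 - <<'E'
from h import *
C=cam("scene"); st=manip.state(); p=st["tool_pos"]
a=cv2.imread("pics/scene0.png"); b=vision.grab_frame("scene")[:,:,::-1]; b=b.copy()
cv2.imwrite("pics/s3raw.png",b)
def P(b,q,c): 
    u=proj(C,q); cv2.circle(b,(int((u[0]-280)*8*16),int((u[1]-260)*8*16)),3*16,c,-1,shift=4)
A=cv2.resize(a[260:335,280:350],None,fx=8,fy=8,interpolation=cv2.INTER_CUBIC)[:, :390]
B_=cv2.resize(b[260:335,280:350],None,fx=8,fy=8,interpolation=cv2.INTER_CUBIC)
for dx in(-.008,.008):
  for dy in (-.011,.011): P(B_,p+[dx,dy,0],(0,0,255))
A=cv2.resize(a[260:335,280:350],None,fx=8,fy=8,interpolation=cv2.INTER_CUBIC)
cv2.imwrite("pics/cmp.png",cv2.resize(np.hstack([A,B_]),(800,428)))
cv2.imwrite("pics/cmpB.png",B_)
E
```

```text
(no output)
```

View pics/cmp.png

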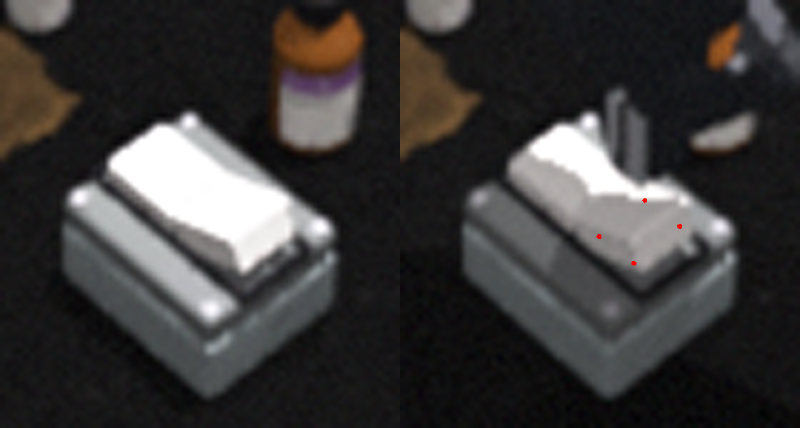

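```bash
python3 - <<'E'
from h import *
st=manip.state();Cs=cam("scene");Cw=cam("wrist",st);print(st["tool_pos"])
def ray(C,u,v):
    a=back(C,u,v,0.0); d=a-C[2]; return C[2],d/np.linalg.norm(d)
for (wu,wv),(su,sv) in [((302,283),(320.5,292)),((302,283),(322.5,291)),((317,283),(320,291))]:
    o1,d1=ray(Cw,wu,wv);o2,d2=ray(Cs,su,sv)
    A=np.stack([d1,-d2],1); t=np.linalg.lstsq(A,o2-o1,rcond=None)[0]
    p,q=o1+t[0]*d1,o2+t[1]*d2; print(((p+q)/2).round(4),np.linalg.norm(p-q).round(4))
E
```

```text
[0.46927086 0.24711356 0.05466206]
[0.462  0.2598 0.095 ] 0.0005
[0.4613 0.2577 0.0949] 0.0045
[0.468  0.2561 0.0889] 0.0029
```

View pics/cmpB.png

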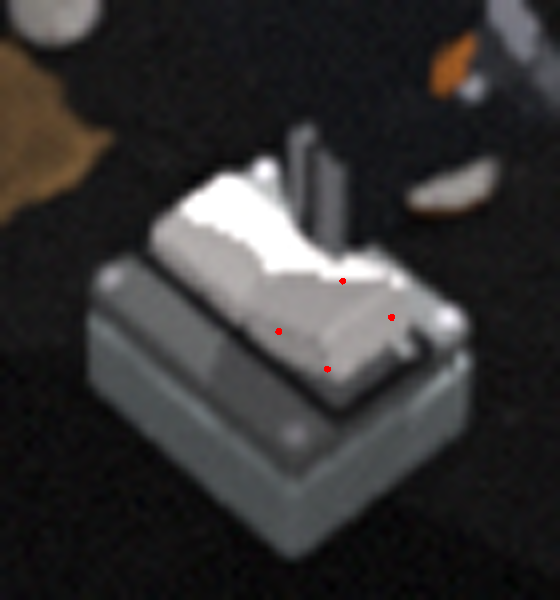

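Call:
servo_tool(twist=[[0,0,0],[0,0,0],[0,0,0],[0,0,0]], xyz=[[0,0,-0.3],[0,0,-0.3],[0,0,0],[0,0,0]], fingers=[0,0,0,0])

```text
time: 5.25
tool_pos: [0.4691, 0.2471, 0.0485]
tool_rot: [0.707, -0.0, 0.707, 0.0]
contact_force: [-0.2, 0.5, 0.1]
gripper_width: -0.003
```

Call:
servo_tool(twist=[[0,0,0],[0,0,0],[0,0,0],[0,0,0]], xyz=[[0,0,-0.4],[0,0,-0.4],[0,0,0],[0,0,0]], fingers=[0,0,0,0])

```text
time: 5.75
tool_pos: [0.4692, 0.2471, 0.0405]
tool_rot: [0.707, -0.0, 0.707, 0.0]
contact_force: [0.0, 0.1, -0.4]
gripper_width: -0.001
```

```bash
python3 - <<'E'
from h import *
b=vision.grab_frame("scene")[:,:,::-1]
cv2.imwrite("pics/s4.png",cv2.resize(b[260:335,280:350],None,fx=8,fy=8,interpolation=cv2.INTER_CUBIC))
print(manip.state()["contact_force"])
E
```

```text
[-1.54399499 -0.20392001  0.095119  ]
```

View pics/s4.png

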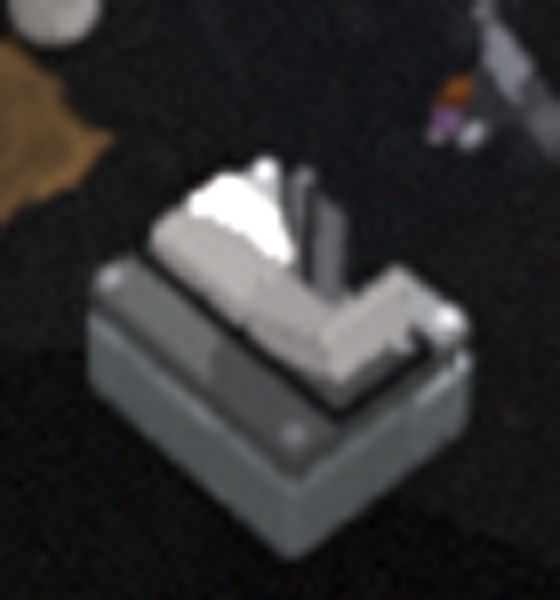

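Call:
servo_tool(twist=[[0,0,0],[0,0,0],[0,0,0],[0,0,0]], xyz=[[0,0,-0.4],[0,0,-0.4],[0,0,0],[0,0,0]], fingers=[0,0,0,0])

```text
time: 6.3
tool_pos: [0.4691, 0.247, 0.0324]
tool_rot: [0.707, -0.0, 0.707, 0.0]
contact_force: [-0.7, 0.4, 0.6]
gripper_width: -0.0
```

Call:
servo_tool(twist=[[0,0,0],[0,0,0],[0,0,0]], xyz=[[0,0,-0.3],[0,0,0],[0,0,0]], fingers=[0,0,0])

```text
time: 6.68
tool_pos: [0.4692, 0.2471, 0.0296]
tool_rot: [0.707, -0.0, 0.707, 0.0]
contact_force: [0.7, 0.1, 0.8]
gripper_width: -0.001
```

Call:
servo_tool(twist=[[0,0,0],[0,0,0],[0,0,0]], xyz=[[0,0,-0.3],[0,0,0],[0,0,0]], fingers=[0,0,0])

```text
time: 7.05
tool_pos: [0.4691, 0.2471, 0.0264]
tool_rot: [0.707, -0.0, 0.707, 0.0]
contact_force: [-0.1, 0.6, 0.2]
gripper_width: 0.001
```

Call:
servo_tool(twist=[[0,0,0],[0,0,0],[0,0,0]], xyz=[[0,0,-0.3],[0,0,0],[0,0,0]], fingers=[0,0,0])

```text
time: 7.42
tool_pos: [0.469, 0.2469, 0.0232]
tool_rot: [0.707, -0.001, 0.707, 0.0]
contact_force: [0.0, 1.2, -0.4]
gripper_width: 0.001
```

```bash
python3 - <<'E'
from h import *
b=vision.grab_frame("scene")[:,:,::-1]
cv2.imwrite("pics/s5.png",cv2.resize(b[260:335,280:350],None,fx=8,fy=8,interpolation=cv2.INTER_CUBIC))
print(manip.state()["contact_force"])
E
```

```text
[-0.01658275  0.11191015  0.14110241]
```

View pics/s5.png

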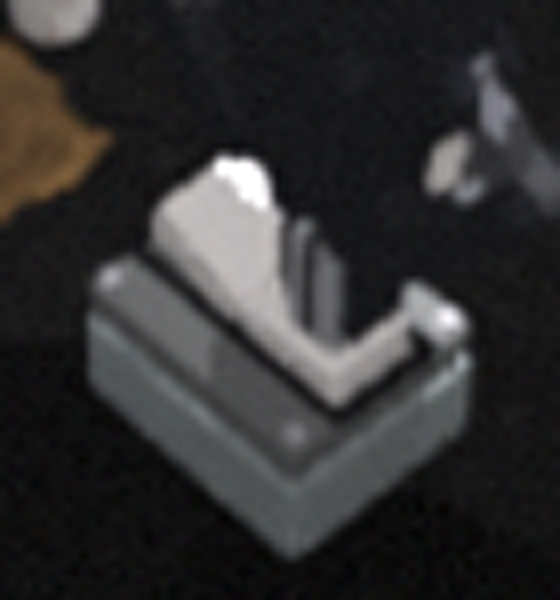

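Call:
servo_tool(twist=[[0,0,0],[0,0,0],[0,0,0]], xyz=[[0,0,-0.2],[0,0,0],[0,0,0]], fingers=[0,0,0])

```text
time: 7.85
tool_pos: [0.4691, 0.247, 0.0222]
tool_rot: [0.707, -0.001, 0.707, 0.0]
contact_force: [-3.3, -0.6, 6.0]
gripper_width: 0.001
```

```bash
python3 - <<'E'
from h import *
st=manip.state();print(st["contact_force"],st["ft_torque"],st["joint_efforts"])
im=vision.grab_frame("wrist")[:,:,::-1]; cv2.imwrite("pics/w4.png",cv2.resize(im[180:380,220:460],None,fx=3,fy=3,interpolation=cv2.INTER_CUBIC))
b=vision.grab_frame("scene")[:,:,::-1]
cv2.imwrite("pics/s6.png",cv2.resize(b[260:335,280:350],None,fx=8,fy=8,interpolation=cv2.INTER_CUBIC))
E
```

```text
[-3.33740771 -0.60036695  5.96085654] [-0.22154255  0.44013679 -0.01636838] [-1.82875553e-01 -3.03056788e+01 -3.12397850e+01  2.20729510e-02
 -8.51972234e-01 -2.33396036e-03]
```

View pics/w4.png

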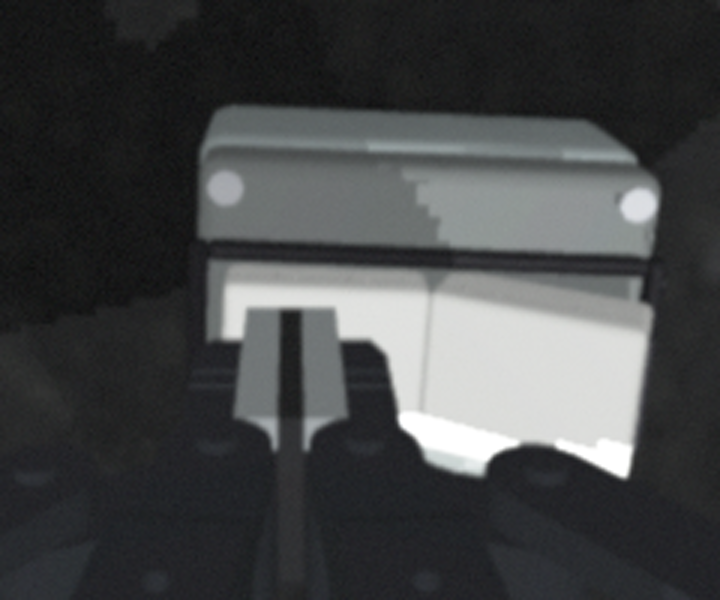

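View pics/s6.png

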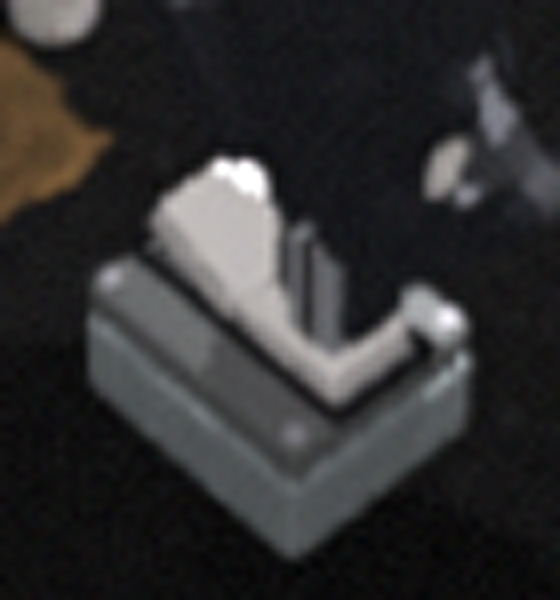

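Call:
servo_tool(twist=[[0,0,0],[0,0,0],[0,0,0],[0,0,0],[0,0,0],[0,0,0]], xyz=[[0,0,3],[0,0,4],[4.8,2,0],[4.8,2,0],[4.9,2,0],[0,0,0]], fingers=[0,0,0,0,0,0])

```text
time: 8.7
tool_pos: [0.6162, 0.3075, 0.0896]
tool_rot: [0.707, -0.0, 0.707, 0.0]
contact_force: [-0.6, 0.0, 0.4]
gripper_width: 0.003
```

```bash
python3 ov.py w5.png; python3 - <<'E'
from h import *
b=vision.grab_frame("scene")[:,:,::-1]
cv2.imwrite("pics/s7.png",cv2.resize(b[220:380,200:400],None,fx=3.7,fy=3.7,interpolation=cv2.INTER_CUBIC))
E
```

```text
[0.61376187 0.3068174  0.0903947 ] [-0.96386864 -1.31591592  0.43187972]
```

View pics/w5.png

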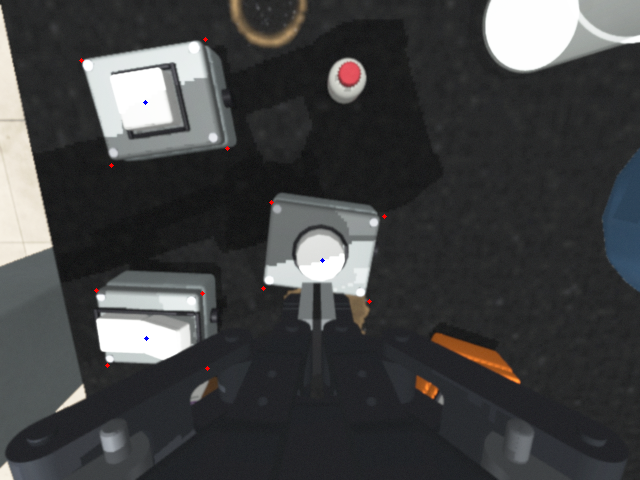

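View pics/s7.png

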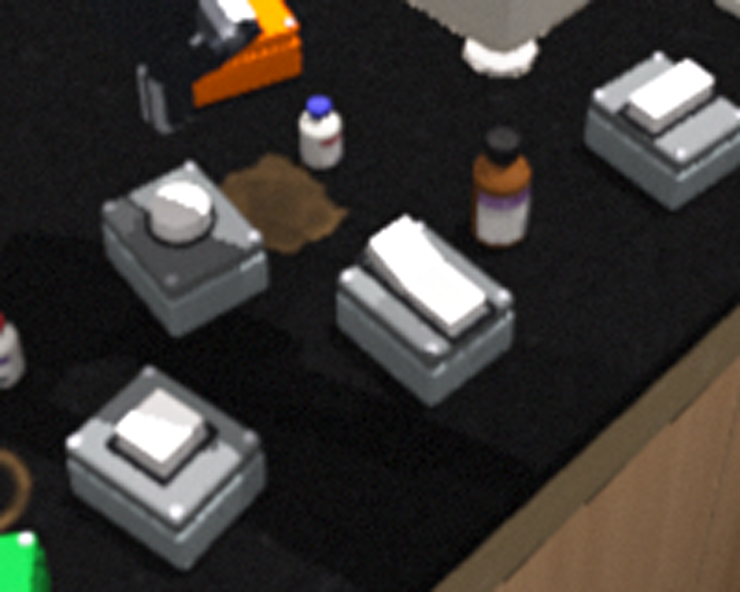

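Call:
servo_tool(twist=[[0,0,0],[0,0,0],[0,0,0],[0,0,0]], xyz=[[0.2,0.3,-3],[0,0,-2],[0,0,-1],[0,0,0]], fingers=[0,0,0,0])

```text
time: 9.4
tool_pos: [0.6152, 0.3097, 0.0307]
tool_rot: [0.706, -0.001, 0.708, 0.0]
contact_force: [0.9, -0.3, 0.4]
gripper_width: -0.002
```

Call:
servo_tool(twist=[[0,0,0],[0,0,0],[0,0,0],[0,0,0]], xyz=[[0,0,-0.3],[0,0,-0.3],[0,0,0],[0,0,0]], fingers=[0,0,0,0])

```text
time: 9.9
tool_pos: [0.6166, 0.3102, 0.026]
tool_rot: [0.707, -0.0, 0.707, 0.0]
contact_force: [0.3, 0.2, 0.3]
gripper_width: 0.0
```

Call:
servo_tool(twist=[[0,0,0],[0,0,0],[0,0,0],[0,0,0]], xyz=[[0,0,-0.3],[0,0,-0.2],[0,0,0],[0,0,0]], fingers=[0,0,0,0])

```text
time: 10.4
tool_pos: [0.6164, 0.3101, 0.0206]
tool_rot: [0.707, -0.0, 0.707, 0.0]
contact_force: [1.1, 0.2, 1.3]
gripper_width: 0.003
```

Call:
servo_tool(twist=[[0,0,0],[0,0,0],[0,0,0]], xyz=[[0,0,-0.2],[0,0,0],[0,0,0]], fingers=[0,0,0])

```text
time: 10.78
tool_pos: [0.6165, 0.3101, 0.0193]
tool_rot: [0.707, -0.0, 0.707, 0.0]
contact_force: [-1.1, -0.7, 4.9]
gripper_width: -0.003
```

Call:
servo_tool(twist=[[0,0,0],[0,0,0],[0,0,0]], xyz=[[0,0,-0.2],[0,0,0],[0,0,0]], fingers=[0,0,0])

```text
time: 11.15
tool_pos: [0.6165, 0.3102, 0.0192]
tool_rot: [0.707, -0.0, 0.707, 0.0]
contact_force: [-4.3, -1.9, 13.6]
gripper_width: -0.004
```

```bash
python3 - <<'E'
from h import *
b=vision.grab_frame("scene")[:,:,::-1]
cv2.imwrite("pics/s8.png",cv2.resize(b[250:325,210:290],None,fx=7.5,fy=7.5,interpolation=cv2.INTER_CUBIC))
st=manip.state();print(st["tool_pos"],st["contact_force"])
E
```

```text
[0.61653542 0.31020372 0.01915295] [-5.64553894 -2.65262369 13.6567507 ]
```

View pics/s8.png

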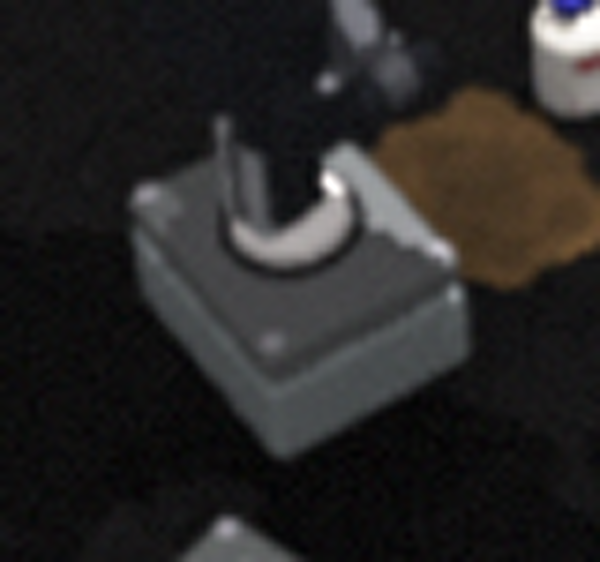

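Call:
servo_tool(twist=[[0,0,0],[0,0,0],[0,0,0],[0,0,0],[0,0,0],[0,0,0]], xyz=[[0,0,3],[0,0,4],[-3.4,3.1,0],[-3.4,3.1,0],[-3.5,3.1,0],[0,0,0]], fingers=[0,0,0,0,0,0])

```text
time: 11.95
tool_pos: [0.51, 0.4044, 0.0853]
tool_rot: [0.706, -0.002, 0.708, 0.001]
contact_force: [0.2, -0.8, 0.5]
gripper_width: 0.0
```

```bash
python3 ov.py w6.png
```

```text
[0.51258826 0.40281139 0.08576435] [0.21795193 0.04900411 0.35693971]
```

View pics/w6.png

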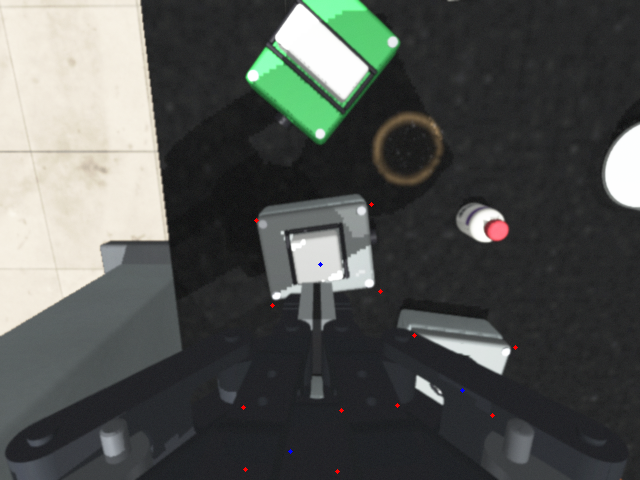

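Call:
servo_tool(twist=[[0,0,0],[0,0,0],[0,0,0],[0,0,0]], xyz=[[0,0.2,-3],[0,0,-2],[0,0,-0.6],[0,0,0]], fingers=[0,0,0,0])

```text
time: 12.6
tool_pos: [0.5133, 0.4046, 0.0301]
tool_rot: [0.707, -0.0, 0.707, -0.0]
contact_force: [0.9, -0.1, 0.6]
gripper_width: -0.001
```

Call:
servo_tool(twist=[[0,0,0],[0,0,0],[0,0,0],[0,0,0],[0,0,0],[0,0,0]], xyz=[[0,0,-0.3],[0,0,-0.3],[0,0,-0.3],[0,0,-0.2],[0,0,0],[0,0,0]], fingers=[0,0,0,0,0,0])

```text
time: 13.35
tool_pos: [0.5136, 0.4054, 0.0199]
tool_rot: [0.707, -0.0, 0.707, 0.001]
contact_force: [1.8, 0.8, 2.4]
gripper_width: -0.0
```

Call:
servo_tool(twist=[[0,0,0],[0,0,0],[0,0,0],[0,0,0]], xyz=[[0,0,-0.2],[0,0,-0.1],[0,0,0],[0,0,0]], fingers=[0,0,0,0])

```text
time: 13.85
tool_pos: [0.5137, 0.4055, 0.0192]
tool_rot: [0.707, -0.0, 0.707, 0.001]
contact_force: [-2.9, -2.0, 14.0]
gripper_width: 0.001
```

```bash
python3 - <<'E'
from h import *
b=vision.grab_frame("scene")[:,:,::-1]
cv2.imwrite("pics/s9.png",cv2.resize(b[270:380,190:350],None,fx=5,fy=5,interpolation=cv2.INTER_CUBIC))
st=manip.state();print(st["tool_pos"],st["contact_force"])
E
```

```text
[0.51375371 0.40540958 0.01916005] [-2.63523713 -2.11854927 12.91317822]
```

View pics/s9.png

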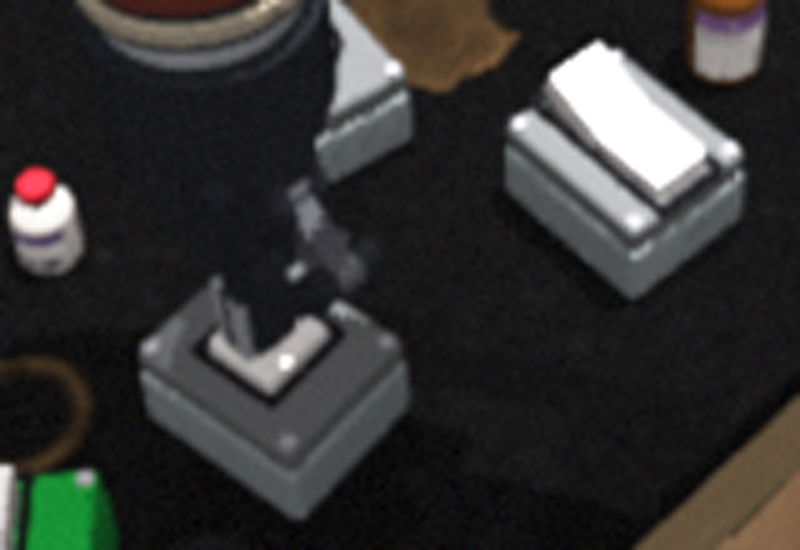

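Call:
servo_tool(twist=[[0,0,0],[0,0,0],[0,0,0],[0,0,0],[0,0,0],[0,0,0],[0,0,0],[0,0,0]], xyz=[[0,0,4],[0,0,5],[-0.4,-6,0],[-0.5,-6,0],[-0.5,-6,0],[-0.5,-6,0],[-0.5,-6,0],[-0.4,-5.8,0]], fingers=[0,0,0,0,0,0,0,0])

```text
time: 14.9
tool_pos: [0.4836, 0.0454, 0.1056]
tool_rot: [0.706, -0.0, 0.708, 0.001]
contact_force: [1.0, 0.8, -0.3]
gripper_width: 0.002
```

```bash
python3 ov.py w7.png;  python3 - <<'E'
from h import *
b=vision.grab_frame("scene")[:,:,::-1]
cv2.imwrite("pics/s10.png",cv2.resize(b[210:390,200:420],None,fx=3.5,fy=3.3,interpolation=cv2.INTER_CUBIC))
E
```

```text
[0.48375639 0.04282648 0.10553994] [ 0.89305975 -0.14089558 -0.20828675]
```

View pics/w7.png

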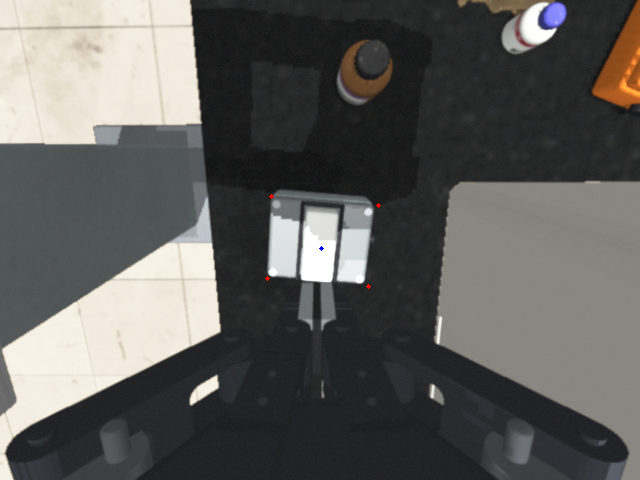

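View pics/s10.png

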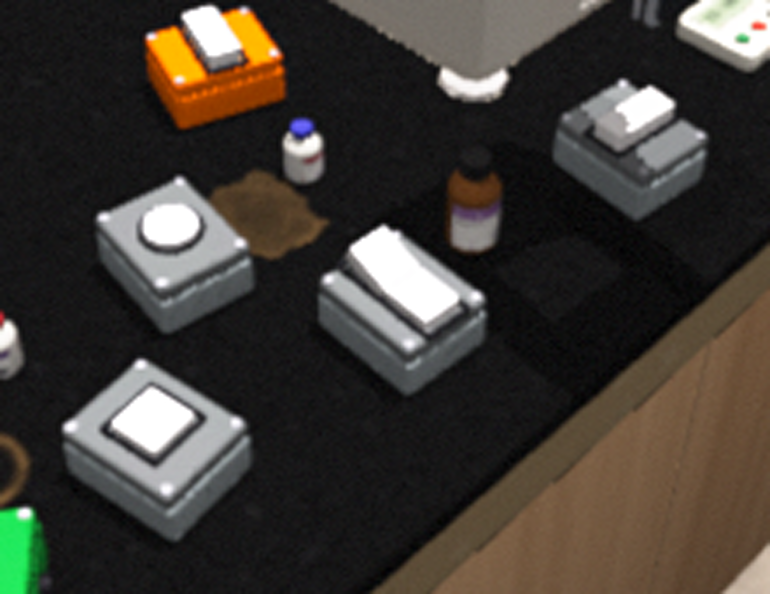

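Call:
servo_tool(twist=[[0,0,0],[0,0,0],[0,0,0],[0,0,0]], xyz=[[0.2,0.4,-4],[0,0,-2.5],[0,0,-1],[0,0,0]], fingers=[0,0,0,0])

```text
time: 15.6
tool_pos: [0.4866, 0.052, 0.031]
tool_rot: [0.706, -0.001, 0.708, 0.001]
contact_force: [0.7, 0.4, -0.8]
gripper_width: 0.004
```

Call:
servo_tool(twist=[[0,0,0],[0,0,0],[0,0,0],[0,0,0],[0,0,0],[0,0,0]], xyz=[[0,0,-0.3],[0,0,-0.3],[0,0,-0.3],[0,0,-0.2],[0,0,0],[0,0,0]], fingers=[0,0,0,0,0,0])

```text
time: 16.35
tool_pos: [0.488, 0.0511, 0.0212]
tool_rot: [0.708, -0.0, 0.706, 0.0]
contact_force: [2.7, 1.1, 3.6]
gripper_width: 0.0
```

Call:
servo_tool(twist=[[0,0,0],[0,0,0],[0,0,0],[0,0,0]], xyz=[[0,0,-0.3],[0,0,-0.2],[0,0,0],[0,0,0]], fingers=[0,0,0,0])

```text
time: 16.85
tool_pos: [0.4883, 0.0512, 0.019]
tool_rot: [0.707, -0.0, 0.707, 0.0]
contact_force: [-7.7, 1.2, 22.0]
gripper_width: 0.004
```

```bash
python3 - <<'E'
from h import *
b=vision.grab_frame("scene")[:,:,::-1]
cv2.imwrite("pics/s11.png",cv2.resize(b[210:310,320:440],None,fx=6,fy=6,interpolation=cv2.INTER_CUBIC))
st=manip.state();print(st["tool_pos"],st["contact_force"])
E
```

```text
[0.48827566 0.05115697 0.01894312] [-7.70200118  1.1120376  23.50038567]
```

View pics/s11.png

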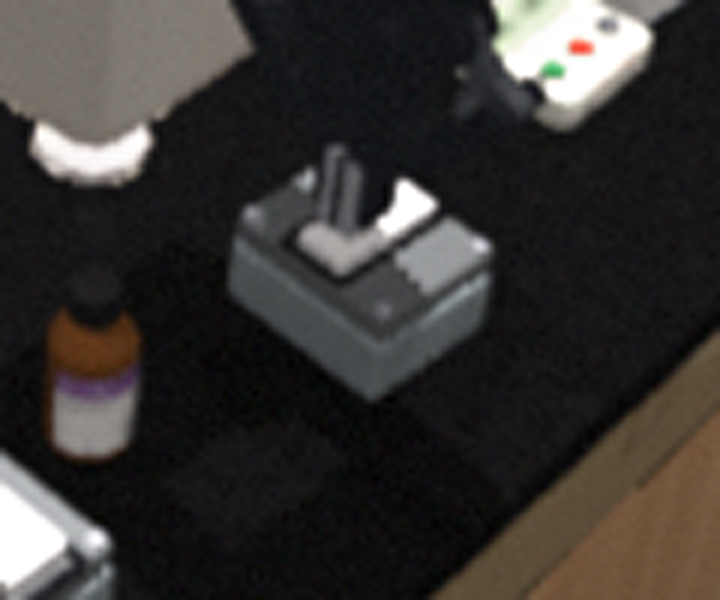

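Call:
servo_tool(twist=[[0,0,0],[0,0,0],[0,0,0],[0,0,0]], xyz=[[0,0,0.1],[0,0,0],[0,0,0],[0,0,0]], fingers=[0,0,0,0])

```text
time: 17.4
tool_pos: [0.4882, 0.0511, 0.019]
tool_rot: [0.707, -0.0, 0.707, 0.0]
contact_force: [-4.6, 1.3, 17.1]
gripper_width: -0.001
```

```bash
python3 - <<'E'
from h import *
im=vision.grab_frame("top")[:,:,::-1]; cv2.imwrite("pics/t2.png",cv2.resize(im[160:340,150:400],None,fx=3.2,fy=3.2))
st=manip.state();print(st["tool_pos"],st["contact_force"])
print(job.job_done())
E
```

```text
[0.48822348 0.05114431 0.01905989] [-4.9200622   1.73649091 16.61140037]
the job is handed in; nothing more can be done
None
```

View pics/t2.png

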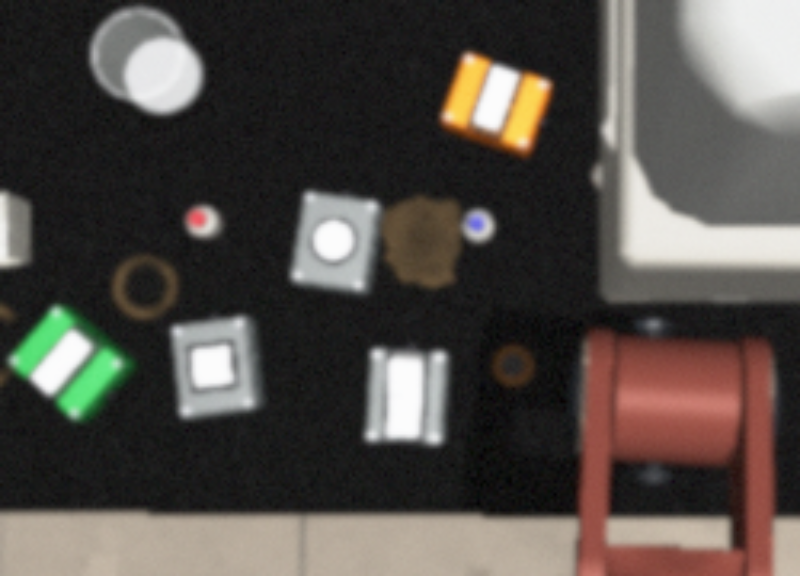

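I pressed the rocker, round key, square key and bar key in that order, and handed the job in at about 17.5 s with the shut fingers still holding the bar down. `job_done()` gave no verdict.

**Last checks**
- **Bar:** the fingers were pressing with about 17 N, steady against the hard stop.
- **Rocker:** the scene picture showed it switched over, with the far half raised; the force at its stop was about 6 N.
- **Round and square keys:** both showed fully in. Each had met its hard stop at about 14 N.
- **Boxes and bystanders:** in the last top picture the three boxes in view and the nearby vials and bottle stood where they were at the start. The arm hid the bar box, so it was last seen upright in the scene picture. The timer and carton were outside that picture's crop.

**What disagreed**
- The fingertips met things about 32 mm above the reported TCP height. My first press on the rocker therefore stopped short of it, and I lowered the fingers in small steps until the force rose. I used the same offset for the three keys.
- Positions from the top and wrist cameras differed by 2 to 5 mm, which was small next to the sizes of the keys.

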